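# Raise the shaker's counterweighted bail and slide the vial rack home under it

### The job

Load the bench shaker: push its counterweighted hold-down bail up past its balance point so that it stays raised by itself with your hand off it, then push the vial rack along its channel, under the raised bail, until it is fully home against the end stop. Use the fingers only to push, on the rack and not on the vials: pick nothing up, keep the vials standing in their holes, and leave the bail up (two more columns of vials are still to be added) and the things round about where they are.

Things in the scene. Friction and masses are not known exactly. Their poses are not given: they have to be found in the camera images.
- shaker: Fixed grey bench shaker; mm in its frame: x to its rear, y along the rack channel to the end stop, z up, origin at table level under the channel's middle line. Flat deck at z 60, x -78..148, y -160..125. Channel between rails 13 high at x -36 and 36 (68 clear); stop's face at y 103, 32 high. Bail posts at x 110, y -7 and 122, up to z 161. Control strip on the front (-x).
- rack_home (a point): Point on the deck, mid-channel (x 0, y 60, z 60 mm of the shaker), where the rack's origin is when the rack is home against the stop. The lowered bail lies over this bay.
- bail (a joint): Bail angle, rad: 0 down and level (start), grows as the front bar swings up and to the rear, 1.75 resting on the rear stop. Free hinge, damping 0.05 N m s/rad. Below about 0.9 it is nose-heavy and falls shut; above, it is tail-heavy and swings on by itself to the rear stop and stays. About 1.1 N upwards on the bar starts it.
- bail_bar (a point): Middle of the bail's round front bar, 13 mm thick, 124 long, parallel to the shaker's y, 160 from the hinge axis on two flat side arms. A padded plate fills the frame from 17 mm behind the bar's axis. Down, the bar is at x -50, z 148 mm of the shaker: free below to the deck 88 lower (rails 13 high), open to the front. The pad is then 77 over the deck, lower than the vials' caps.
- bail_hinge (a point): Middle of the bail's hinge axis (along the shaker's y), x 110, y 57, z 148 mm of the shaker. The counterweight, a dark steel roller 30 mm thick, lies 24 mm behind and 22 mm above it when the bail is down.
- rack: Loose sheet-steel vial rack, 86 long (own x), 64 wide (y), 45 mm high, origin mid-underside, 0.11-0.22 kg. It stands in the loading half of the channel, 135-165 mm short of home; its -x end leads, its +x end (43 mm from the origin; edges of top and bottom sheets) is the one to push, with under 3 N. Two rows of four holes; the two columns nearest that end are empty.
- vial_a: Capped 16 mm glass vial, 90 mm tall, cap 17 mm across, 16 g, standing loose in a hole of the rack; origin at the centre of its bottom, 2 mm above the rack's underside. In the leading column, hole at x -31, y 10 mm of the rack.
- vial_b: Capped 16 mm glass vial, 90 mm tall, cap 17 mm across, 16 g, standing loose in a hole of the rack; origin at the centre of its bottom, 2 mm above the rack's underside. In the leading column, hole at x -31, y -12 mm of the rack.
- vial_c: Capped 16 mm glass vial, 90 mm tall, cap 17 mm across, 16 g, standing loose in a hole of the rack; origin at the centre of its bottom, 2 mm above the rack's underside. In the second column, hole at x -10, y 10 mm of the rack.
- cup: Bystander: clear cup with a pinkish sample, 71 mm across, 81 mm tall, origin under its middle, standing on the table to the right in front of the shaker. Leave it.
- dropper_bottle: Bystander: small white dropper bottle with pointed cap, 25 mm across, 66 mm tall, origin under its middle, on the table near the front of the shaker. Leave it.
- reagent_bottle: Bystander: square dark bottle with black screw cap, 35 x 31 x 60 mm, origin under its middle, on the table to the left of the shaker. Leave it.
- marker: Bystander: marker pen, 14 x 131 x 17 mm, lying on the table to the left of the shaker, its origin under its middle and its length along its own y. Leave it.

How it is judged:
By the outcome, as a careful person would: the job done as asked, in the order asked, and still so for the second after the job is handed in, with the robot touching nothing.
It also fails if it takes over 54 s, if anything falls off the work surface, if the arm or the gripper's body presses on something with over 40 N, if the wrist force passes 120 N, or if a joint passes its speed limit or range.

### The arm

A 6-joint arm with a two-finger parallel gripper is mounted at the origin on a cart in front of the work surface, level with it; the furniture and walls round the work are solid. World frame = base frame: x ahead of the robot, y to its left, z up, the work surface at z = 0. Lengths are in mm, angles in rad, forces in N, time in s.
With the tool pointing down it reaches from about 350 to 875 mm from the base axis. Payload 4.2 kg.
Tool frame: the origin (TCP) lies midway between the tips of the shut fingers; the grasp point (between the pads) lies 19 mm behind it; z points along the fingers, y is the line along which they close (so a half turn about z gives the same grasp; the last joint's range is limited). The gripper opens to 85 mm and grips with 20 to 120 N. Pads are 22 mm wide; open, the fingers measure 114 mm over their backs; the gripper's body (76 mm by 85 mm) begins 54 mm behind the grasp point. The pads swing forward as they close: fully open they stand 13 mm farther back than shut.
Start: joints at [-1.03, 0.385, 0.008, 0, -1.194, -0.259], TCP at [173.819, -600.322, 231.312] pointing down, gripper open.
Joint ranges: [-3.14, 3.14], [-1.21, 2.06], [-1.07, 1.41], [-3.16, 2.05], [-2.99, -0.16], [-3.1, 3.1]. Speed limits (rad/s): [2.79, 2.79, 3.14, 3.14, 3.14, 3.14].

### API

Orientations are given as a unit quaternion [x, y, z, w].
In Python, from bench import sensors, get_image, camera_params, job_done gives the robot as it stands.
- The arm moves only by the tool servo_tool, never from a script. Its argument "motion" is a list of rows, each an object with "travel": the shift along the tool's x, y, z as a fraction of full scale, a list of three; "rot": the turn, a rotation vector about the tool's x, y, z as a fraction of full scale, a list of three; "hand": the opening, from 0 (shut) to 1 (fully open). In form: [{"travel": [x, y, z], "rot": [wx, wy, wz], "hand": hand}, ...]. A call has 1 to 10 rows; each row shifts and turns the commanded pose from where the row before left it, along the tool's axes as they then stand; what a row does not reach is not made up. Full scale, the value 1, is 25 cm for a shift and 360 degrees for a turn. A row lasts 1/12 s, in which the tool goes at most 41.7 mm and 7.16 degrees, less where a joint would pass 70% of its speed; a pose out of reach is approached as far as the arm can. A call with a number of a shift or a turn outside -1 to 1 is refused whole. A call with a gripper value outside its range is refused whole. The fingers move at their own pace and stop on an object; the grip force is fixed at half the most. Time passes only in rows, so rows that do not move let the fingers close. It gives the time, the measured TCP pose, the force, the opening and the grip force at its end, in the units of the state.
- sensors.read_state(): the state, without advancing time (a new reading comes with each control period).
- get_image(name): name is "side" or "top" or "wrist"; returns (picture, depth): 400x640x3 uint8, red, green, blue; 400x640 float32, mm along the optical axis (not along the pixel's ray), 0 where there is no reading.
- camera_params(name): a dict with "camera_matrix" (3x3 intrinsics, pixels), "R" (3x3) and "t" (3): a world point X has camera coordinates R X + t; the wrist camera has in their place "mount" (4x4, takes a point from camera to tool coordinates, whose origin is the TCP and whose axes are the flange's). Camera axes: x right, y down, z forward; pixel columns grow to the right and rows downward; lengths in mm; the calibration is good to about 2 mm. A picture is of the moment at which its call begins: read the wrist's pose just before it. camera_params takes no time and is no camera call.
- job_done(): hands the job in; it is judged then, once.
The state is a dict: "clock": time; "joints": joint angles; "joint_vel": joint speeds; "joint_efforts": joint torques, N m; "position": TCP position; "ee_rot": TCP orientation; "contact_force": force on the tool from outside, world axes, zero at the start; "wrist_torque": the same for the moment, N m; "gripper_width": finger opening in mm; "grasp_force": force on a finger pad.
Only numpy, scipy, OpenCV 4.12 (cv2) and the standard library are available. Lean on these libraries where they do the work, as an engineer would, in place of code of your own. Each camera call takes 0.05 s, during which the arm holds its last target. There are 200 camera calls.

## Working session

There is one attempt and no reset: what is moved stays moved. The work goes in short steps, Python scripts to look and compute and a tool call to move; the robot and the scene stay as the last step left them, time stands still between calls to the robot, and variables do not carry over. Pictures are saved under pics/ and viewed, at most 14 in all, crops included, and the job is handed in when it is done.

Besides the shell and the picture viewer there is one more tool, called as name([rows], argument=value, ...), one row to a line, values as JSON. servo_tool: Moves the arm, as the interface text tells. Its arguments: {"type":"object","properties":{"motion":{"type":"array"}},"required":["motion"]}

```bash
mkdir -p pics
cat > h.py <<'E'
from bench import sensors,get_image,camera_params,job_done
import numpy as np,cv2
from scipy.spatial.transform import Rotation as Ro
def snap(n,f):
    im,d=get_image(n); cv2.imwrite(f'pics/{f}.png',im[:,:,::-1]); np.save(f'pics/{f}.npy',d); return im,d
def w(n,u,v,d):
    p=camera_params(n);K=np.array(p['camera_matrix']);R=np.array(p['R']);t=np.array(p['t']).ravel()
    z=d[v,u]; c=np.linalg.inv(K)@[u,v,1]*z
    return R.T@(c-t)
E
python3 - <<'E'
from h import *
s=sensors.read_state();print(s)
snap('top','top0');snap('side','side0')
for n in('top','side'):
    p=camera_params(n);print(n,np.array(p['camera_matrix'])[0,0],-np.array(p['R']).T@np.array(p['t']).ravel(),np.array(p['R'])[2])
E
```

```text
{'clock': 0.0, 'joints': array([-1.03046432e+00,  3.85585040e-01,  6.65065242e-03, -5.35295911e-04,
       -1.19397132e+00, -2.58611013e-01]), 'joint_vel': array([ 0.00134148,  0.00218823, -0.00050913,  0.00052374,  0.00028824,
       -0.00207047]), 'joint_efforts': array([-2.46956319e-03, -3.92290199e+01,  1.88402009e+01,  4.18615401e+00,
       -4.54726804e-03, -3.53360520e-06]), 'position': array([ 173.63662097, -599.80435369,  230.20870052]), 'ee_rot': array([-1.40297285e-01,  9.90108831e-01,  1.06840317e-03, -1.81023089e-04]), 'contact_force': array([-0.40614121,  0.28069263, -0.64628081]), 'wrist_torque': array([-0.08082527,  0.03512898, -0.04042307]), 'grasp_force': 0.0, 'gripper_width': 85.26578379301193}
top 402.41968890645995 [ 349.93790004   44.09956411 1248.71738932] [ 0.17419907  0.00708194 -0.98468499]
side 483.5570033019389 [ 600.45324659 -918.16949749  920.20339726] [-0.04727721  0.76764501 -0.6391291 ]
```

View pics/top0.png

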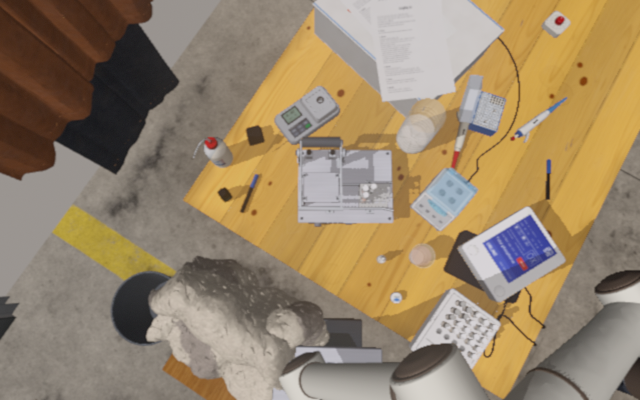

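View pics/side0.png

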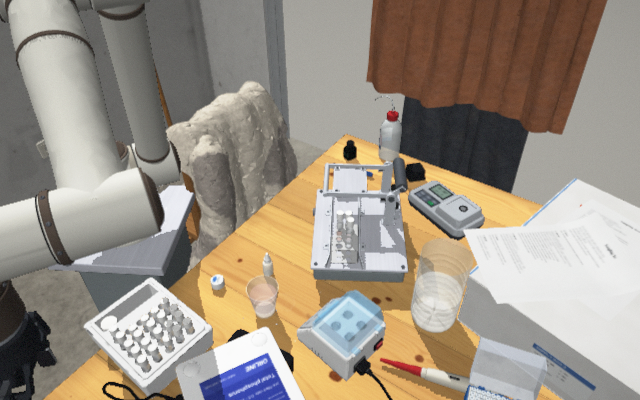

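Top view: the shaker covers about (298–393, 150–223), with its bail on the left (+y). The rack is at about (367,190), the dropper bottle at (381,259) and the cup at (422,255). I'll enlarge both.

Run:
```python
import cv2
a=cv2.imread('pics/top0.png')[130:235,285:405]
b=cv2.imread('pics/side0.png')[140:290,295:425]
cv2.imwrite('pics/c1.png',cv2.resize(a,None,fx=5.7,fy=5.7,interpolation=2)[:598])
cv2.imwrite('pics/c2.png',cv2.resize(b,None,fx=4,fy=4,interpolation=2))
```

```text
(no output)
```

View pics/c1.png

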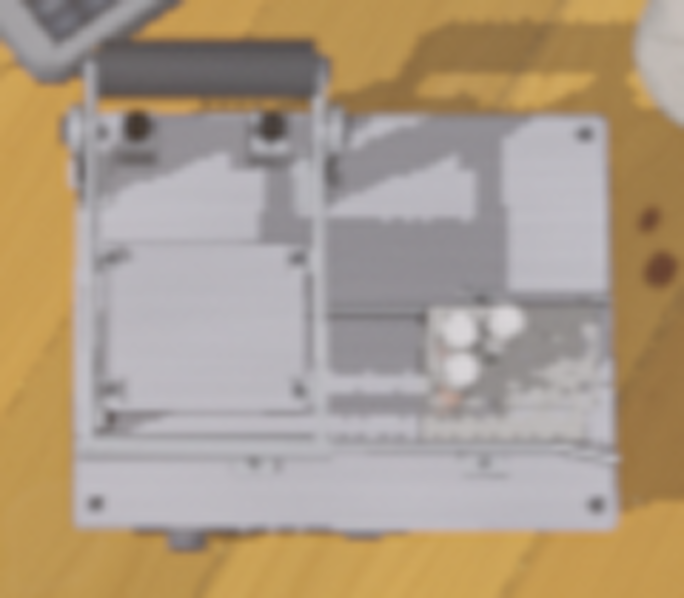

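View pics/c2.png

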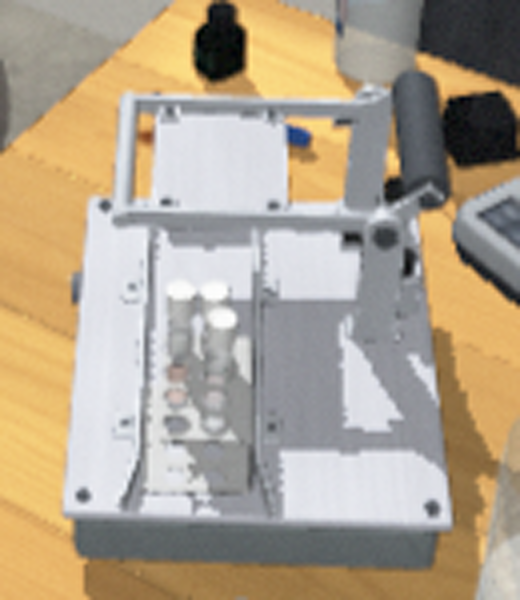

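The crops show deck corners at c1 (76,527), (617,525) and (606,115). The rack's leading edge is at c1 x≈430. In c2 its pushed end has its top edge at y≈443 and its bottom at y≈493. The vials stand in the leading columns.

```bash
cat >> h.py <<'E'
def pl(n,u,v,z):
    p=camera_params(n);K=np.array(p['camera_matrix']);R=np.array(p['R']);t=np.array(p['t']).ravel()
    r=R.T@np.linalg.inv(K)@[u,v,1]; c=-R.T@t
    return c+r*(z-c[2])/r[2]
E
python3 - <<'E'
from h import *
np.set_printoptions(precision=1,suppress=True)
T=lambda u,v,z:pl('top',u/5.7+285-.4,v/5.7+130-.4,z)
S=lambda u,v,z:pl('side',u/4+295-.4,v/4+140-.4,z)
# deck corners (shaker frame)
m=np.array([[-78,125],[-78,-160],[148,-160]])
cs=np.array([T(76,527,60)[:2],T(617,525,60)[:2],T(606,115,60)[:2]])
ss=np.array([S(103,200,60)[:2],S(66,515,60)[:2],S(450,525,60)[:2]])
def fit(m,p):
    a=m-m.mean(0);b=p-p.mean(0)
    th=np.arctan2((a[:,0]*b[:,1]-a[:,1]*b[:,0]).sum(),(a*b).sum())
    R=np.array([[np.cos(th),-np.sin(th)],[np.sin(th),np.cos(th)]])
    t=p.mean(0)-R@m.mean(0); print(th,t,(p-m@R.T-t).ravel()); return R,t
fit(m,cs);fit(m,ss)
R,t=fit(np.r_[m,m],np.r_[cs,ss])
inv=lambda p:(R.T@(p[:2]-t))
print('rack lead top',inv(T(430,375,105)))
print('rack trail top L,R',inv(S(160,443,105)),inv(S(250,443,105)),'bot',inv(S(150,490,60)),inv(S(250,493,60)))
print('bar ends side',inv(S(128,97,148)),inv(S(120,215,148)),'top bar',inv(T(95,440,148)),inv(T(325,440,148)))
for l in[(-50,57,148),(-50,0,148),(0,-160,60),(0,60,60),(-78,57,60)]:print(l,R@l[:2]+t)
print('dropper',pl('top',381,262,0),'cup',pl('top',422,257,0))
d=np.load('pics/top0.npy');print(d[205:210,320:326])
E
```

```text
0.023910125598850897 [592.8 -23.3] [-0.  -1.1  1.4  1.2 -1.4 -0.1]
0.005966027829775448 [599.3 -25.4] [ 3.8 -4.   0.8 -0.8 -4.7  4.8]
0.015019331406416722 [596.1 -24.3] [-4.4 -0.8 -0.4  1.6 -3.3  2.3  8.3 -4.4  2.6 -1.1 -2.8  2.4]
rack lead top [ -8.7 -56.4]
rack trail top L,R [ -22.4 -144. ] [  28.6 -141.4] bot [ -27.7 -139.8] [  30.6 -139.2]
bar ends side [-53.  122.5] [-52.4   3.1] top bar [-51.6 111.9] [-50.4  -0.1]
(-50, 57, 148) [545.2  31.9]
(-50, 0, 148) [546.1 -25.1]
(0, -160, 60) [ 598.5 -184.3]
(0, 60, 60) [595.2  35.7]
(-78, 57, 60) [517.2  31.5]
dropper [ 402.7 -157.9    0. ] cup [ 421.2 -284.2    0. ]
[[1204.4 1207.1 1209.4 1209.9 1211.2 1207.8]
 [1115.1 1112.8 1113.  1112.2 1109.9 1115.6]
 [1112.3 1116.5 1111.7 1107.8 1111.  1107.6]
 [1112.4 1110.2 1113.3 1110.2 1109.5 1112.8]
 [1112.1 1116.5 1111.7 1112.5 1111.3 1114.8]]
```

servo_tool([
  {"travel": [0,0,-0.12],"rot": [0,0,0.0139],"hand": 0},
  {"travel": [0,0,-0.04],"rot": [0,0,0.0139],"hand": 0},
  {"travel": [0,0,0],"rot": [0,0,0.0139],"hand": 0},
  {"travel": [0,0,0],"rot": [0,0,0],"hand": 0},
])

```text
clock: 0.43
position: [173.9, -600.4, 271.8]
ee_rot: [-0.009, 1.0, -0.0, 0.0]
contact_force: [-0.3, 1.1, -0.3]
gripper_width: 38.7
grasp_force: 0.0
```

Run:
```python
from h import *
np.set_printoptions(precision=3,suppress=True)
s=sensors.read_state();print(s['position'],s['joints'],Ro.from_quat(s['ee_rot']).as_matrix());print(np.array(camera_params('wrist')['mount']))
```

```text
[ 173.936 -600.387  271.807] [-1.03   0.361  0.074 -0.    -1.282 -0.522] [[-1.    -0.018  0.001]
 [-0.018  1.    -0.001]
 [-0.001 -0.001 -1.   ]]
[[   0.001   -0.959   -0.284   71.707]
 [   1.       0.001    0.       0.776]
 [  -0.      -0.284    0.959 -142.233]
 [   0.       0.       0.       1.   ]]
```

servo_tool([
  {"travel": [-0.063,0.147,0],"rot": [0,0,0],"hand": 0},
  {"travel": [-0.063,0.147,0],"rot": [0,0,0],"hand": 0},
  {"travel": [-0.063,0.147,0],"rot": [0,0,0],"hand": 0},
  {"travel": [-0.063,0.147,0],"rot": [0,0,0],"hand": 0},
  {"travel": [-0.063,0.147,0],"rot": [0,0,0],"hand": 0},
  {"travel": [-0.063,0.147,0],"rot": [0,0,0],"hand": 0},
  {"travel": [-0.063,0.147,0],"rot": [0,0,0],"hand": 0},
  {"travel": [-0.063,0.147,0],"rot": [0,0,0],"hand": 0},
  {"travel": [-0.063,0.147,0],"rot": [0,0,0],"hand": 0},
  {"travel": [-0.063,0.147,0],"rot": [0,0,0],"hand": 0},
])

```text
clock: 1.27
position: [323.6, -227.8, 270.7]
ee_rot: [-0.011, 1.0, 0.0, -0.001]
contact_force: [1.0, -0.6, -0.3]
gripper_width: -0.0
grasp_force: 0.0
```

servo_tool([
  {"travel": [-0.063,0.147,0],"rot": [0,0,0],"hand": 0},
  {"travel": [-0.063,0.147,0],"rot": [0,0,0],"hand": 0},
  {"travel": [-0.063,0.147,0],"rot": [0,0,0],"hand": 0},
  {"travel": [-0.063,0.147,0],"rot": [0,0,0],"hand": 0},
  {"travel": [-0.063,0.147,0],"rot": [0,0,0],"hand": 0},
  {"travel": [-0.063,0.147,0],"rot": [0,0,0],"hand": 0},
  {"travel": [-0.063,0.147,0],"rot": [0,0,0],"hand": 0},
  {"travel": [0,0,0],"rot": [0,-0.018,0],"hand": 0},
  {"travel": [0,0,0],"rot": [0,-0.018,0],"hand": 0},
  {"travel": [0,0,0],"rot": [0,0,0],"hand": 0},
])

```text
clock: 2.1
position: [423.2, 27.9, 266.1]
ee_rot: [-0.012, 0.994, -0.001, 0.109]
contact_force: [-1.1, -1.1, -0.5]
gripper_width: 0.1
grasp_force: 0.0
```

Run:
```python
from h import *
np.set_printoptions(precision=3,suppress=True)
s=sensors.read_state();print(s['position'],s['joints'],Ro.from_quat(s['ee_rot']).as_matrix())
```

```text
[423.209  27.886 266.118] [ 0.533 -0.117 -0.569  0.137 -0.933 -2.15 ] [[-0.976 -0.024  0.217]
 [-0.025  1.     0.001]
 [-0.217 -0.005 -0.976]]
```

servo_tool([
  {"travel": [0,0,0],"rot": [0,-0.018,0],"hand": 0},
  {"travel": [0,0,0],"rot": [0,-0.018,0],"hand": 0},
  {"travel": [0,0,0],"rot": [0,-0.018,0],"hand": 0},
  {"travel": [0,0,0],"rot": [0,-0.018,0],"hand": 0},
  {"travel": [0,0,0],"rot": [0,-0.018,0],"hand": 0},
  {"travel": [0,0,0],"rot": [0,0,0],"hand": 0},
])

```text
clock: 2.6
position: [437.8, 17.0, 282.7]
ee_rot: [-0.004, 0.943, -0.008, 0.333]
contact_force: [-0.0, -1.6, 0.2]
gripper_width: 0.1
grasp_force: 0.0
```

Run:
```python
from h import *
np.set_printoptions(precision=3,suppress=True)
s=sensors.read_state();print(s['position'],s['joints'],Ro.from_quat(s['ee_rot']).as_matrix())
im,_=snap('wrist','w1');cv2.imwrite('pics/w1.png',im[:,:,::-1])
```

```text
[437.829  16.99  282.712] [ 0.456 -0.298 -1.034  0.957 -0.359 -2.851] [[-0.778 -0.002  0.628]
 [-0.012  1.    -0.012]
 [-0.628 -0.017 -0.778]]
```

View pics/w1.png

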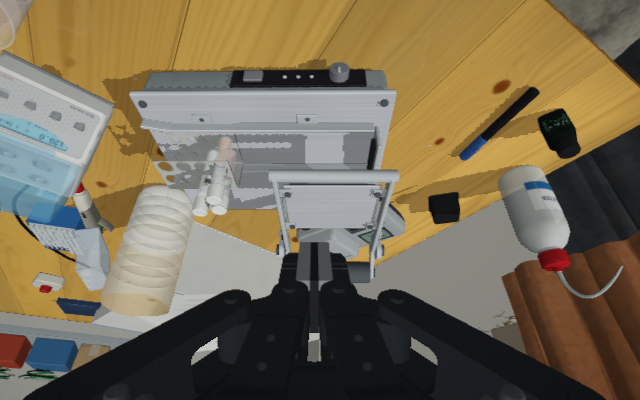

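The tool is tilted about 39° and the bail ahead is clear, with the bar at about (335,175). The wrist joints are near their limits, so I'll keep this tilt.

servo_tool([
  {"travel": [0.042,0.02,0.1],"rot": [0,0,0],"hand": 0},
  {"travel": [0.042,0.02,0.1],"rot": [0,0,0],"hand": 0},
  {"travel": [0.042,0.02,0.1],"rot": [0,0,0],"hand": 0},
  {"travel": [0,0,0],"rot": [0,0,0],"hand": 0},
])

```text
clock: 2.98
position: [472.1, 31.3, 242.2]
ee_rot: [-0.001, 0.949, -0.007, 0.314]
contact_force: [0.1, 0.0, 0.1]
gripper_width: 0.1
grasp_force: 0.0
```

```bash
cat > st.py <<'E'
from h import *
import sys
np.set_printoptions(precision=3,suppress=True)
s=sensors.read_state();M=Ro.from_quat(s['ee_rot']).as_matrix();print(s['position'],s['joints'],s['contact_force'],'\n',M)
if len(sys.argv)>3: print('tool frac',M.T@(np.array(list(map(float,sys.argv[1:4])))-s['position'])/250)
E
python3 st.py 530 32 119
```

```text
[472.118  31.254 242.198] [ 0.246 -0.155 -1.065  1.332 -0.163 -3.092] [0.111 0.003 0.073] 
 [[-0.803  0.002  0.597]
 [-0.007  1.    -0.013]
 [-0.597 -0.014 -0.802]]
tool frac [0.108 0.01  0.534]
```

```bash
cat > rot.py <<'E'
from h import *
import sys
np.set_printoptions(precision=4,suppress=True)
s=sensors.read_state();M=Ro.from_quat(s['ee_rot']).as_matrix()
a=list(map(float,sys.argv[1:]))
for i in range(0,len(a),3):
    d=np.array(a[i:i+3]);d/=np.linalg.norm(d);z=M[:,2];c=np.cross(z,d)
    ang=np.arctan2(np.linalg.norm(c),z@d);rv=c/np.linalg.norm(c)*ang
    n=int(np.ceil(np.degrees(ang)/6.8));print(n,'rows',M.T@rv/2/np.pi/n)
    M=Ro.from_rotvec(rv).as_matrix()@M
print(M)
E
python3 rot.py .1 .3 -.95 .37 .53 -.77
```

```text
6 rows [-0.0088  0.0137  0.    ]
4 rows [-0.0097 -0.0126  0.    ]
[[-0.9131 -0.1756  0.368 ]
 [ 0.0494  0.8483  0.5272]
 [-0.4048  0.4995 -0.7659]]
```

servo_tool([
  {"travel": [0,0,0],"rot": [-0.0088,0.0137,0],"hand": 0},
  {"travel": [0,0,0],"rot": [-0.0088,0.0137,0],"hand": 0},
  {"travel": [0,0,0],"rot": [-0.0088,0.0137,0],"hand": 0},
  {"travel": [0,0,0],"rot": [-0.0088,0.0137,0],"hand": 0},
  {"travel": [0,0,0],"rot": [-0.0088,0.0137,0],"hand": 0},
  {"travel": [0,0,0],"rot": [-0.0088,0.0137,0],"hand": 0},
  {"travel": [0,0,0],"rot": [0,0,0],"hand": 0},
  {"travel": [0,0,0],"rot": [0,0,0],"hand": 0},
])

```text
clock: 3.65
position: [497.3, -5.3, 268.6]
ee_rot: [-0.001, 0.971, 0.026, 0.238]
contact_force: [-0.3, -0.5, 0.2]
gripper_width: 0.3
grasp_force: 0.0
```

```bash
python3 st.py 461 31 220; python3 rot.py .37 .53 -.77
```

```text
[497.314  -5.337 268.59 ] [ 0.388 -0.094 -0.653  0.245 -0.557 -2.135] [-0.317 -0.52   0.237] 
 [[-0.886 -0.014  0.463]
 [ 0.011  0.999  0.051]
 [-0.463  0.05  -0.885]]
tool frac [0.22  0.137 0.112]
5 rows [-0.016   0.0011  0.    ]
[[-0.9014 -0.2282  0.368 ]
 [ 0.0001  0.8497  0.5272]
 [-0.433   0.4752 -0.7659]]
```

servo_tool([
  {"travel": [0,0,0],"rot": [-0.016,0.001,0],"hand": 0},
  {"travel": [0,0,0],"rot": [-0.016,0.001,0],"hand": 0},
  {"travel": [0,0,0],"rot": [-0.016,0.001,0],"hand": 0},
  {"travel": [0,0,0],"rot": [-0.016,0.001,0],"hand": 0},
  {"travel": [0,0,0],"rot": [-0.016,0.001,0],"hand": 0},
  {"travel": [0,0,0],"rot": [0,0,0],"hand": 0},
])

```text
clock: 4.15
position: [493.2, -16.4, 262.6]
ee_rot: [-0.036, 0.955, 0.203, 0.213]
contact_force: [1.1, -1.5, 0.3]
gripper_width: -0.1
grasp_force: 0.0
```

```bash
python3 st.py 475 10 190
```

```text
[493.167 -16.412 262.598] [-0.     0.009 -0.323 -0.552 -0.876 -1.214] [ 1.066 -1.549  0.313] 
 [[-0.907 -0.155  0.392]
 [ 0.018  0.915  0.402]
 [-0.421  0.372 -0.827]]
tool frac [ 0.19  -0.     0.254]
```

servo_tool([
  {"travel": [0.06,0,0.08],"rot": [0,0,0],"hand": 0},
  {"travel": [0.06,0,0.08],"rot": [0,0,0],"hand": 0},
  {"travel": [0.06,0,0.08],"rot": [0,0,0],"hand": 0},
  {"travel": [0,0,0],"rot": [0,0,0],"hand": 0},
])

```text
clock: 4.48
position: [470.0, 12.1, 189.3]
ee_rot: [-0.039, 0.957, 0.202, 0.207]
contact_force: [-1.1, 0.2, -0.3]
gripper_width: 0.2
grasp_force: 0.0
```

```bash
python3 st.py; python3 rot.py .52 .45 -.73
```

```text
[469.999  12.057 189.286] [ 0.064  0.048 -0.464 -0.62  -0.706 -1.146] [-1.05   0.176 -0.305] 
 [[-0.911 -0.158  0.38 ]
 [ 0.009  0.916  0.402]
 [-0.412  0.37  -0.833]]
2 rows [-0.0048 -0.0135 -0.    ]
[[-0.8348 -0.185   0.5185]
 [ 0.0815  0.89    0.4487]
 [-0.5445  0.4168 -0.7279]]
```

servo_tool([
  {"travel": [0,0,0],"rot": [-0.0048,-0.0135,0],"hand": 0},
  {"travel": [0,0,0],"rot": [-0.0048,-0.0135,0],"hand": 0},
  {"travel": [0,0,0],"rot": [0,0,0],"hand": 0},
])

```text
clock: 4.73
position: [473.2, 10.7, 193.8]
ee_rot: [-0.027, 0.927, 0.234, 0.291]
contact_force: [0.2, -1.2, 0.3]
gripper_width: 0.4
grasp_force: 0.0
```

```bash
python3 st.py 530 40 113
```

```text
[473.211  10.711 193.81 ] [-0.074  0.033 -0.481 -0.901 -0.67  -0.818] [ 0.185 -1.245  0.277] 
 [[-0.829 -0.186  0.527]
 [ 0.086  0.889  0.449]
 [-0.553  0.417 -0.721]]
tool frac [ 0.    -0.073  0.406]
```

servo_tool([
  {"travel": [0,-0.0182,0.1],"rot": [0,0,0],"hand": 0},
  {"travel": [0,-0.0182,0.1],"rot": [0,0,0],"hand": 0},
  {"travel": [0,-0.0182,0.1],"rot": [0,0,0],"hand": 0},
  {"travel": [0,-0.0182,0.1],"rot": [0,0,0],"hand": 0},
  {"travel": [0,0,0],"rot": [0,0,0],"hand": 0},
])

```text
clock: 5.15
position: [532.2, 40.4, 111.8]
ee_rot: [-0.029, 0.928, 0.233, 0.288]
contact_force: [0.2, 0.0, -0.4]
gripper_width: 0.0
grasp_force: 0.0
```

```bash
python3 st.py 541 40 122;python3 - <<'E'
from h import *
a,_=get_image('side');b,_=get_image('wrist')
cv2.imwrite('pics/p3.png',np.vstack([cv2.resize(a[120:300,280:440,::-1],(533,600))]))
cv2.imwrite('pics/p3.png',np.hstack([cv2.resize(a[120:300,280:440,::-1],(355,400)),b[:,100:540,::-1]]))
E
```

```text
[532.184  40.389 111.791] [-0.055  0.263 -0.427 -1.099 -0.566 -0.583] [ 0.198  0.019 -0.369] 
 [[-0.832 -0.188  0.521]
 [ 0.081  0.89   0.449]
 [-0.548  0.416 -0.725]]
tool frac [-0.052  0.009 -0.012]
```

View pics/p3.png

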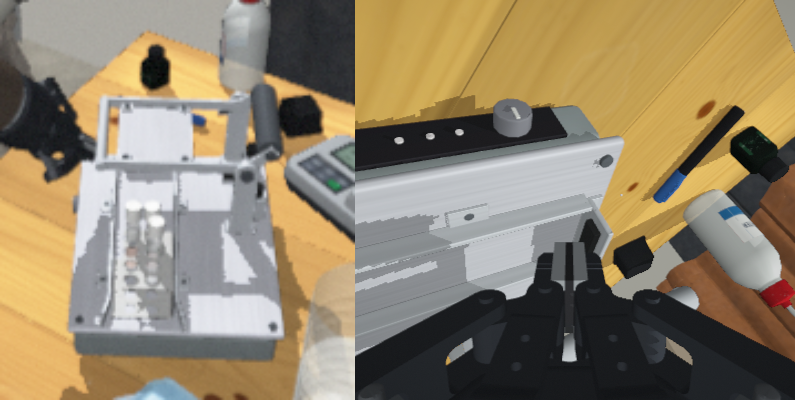

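servo_tool([
  {"travel": [-0.03,0.005,-0.005],"rot": [0,0,0],"hand": 0},
  {"travel": [-0.022,0.005,-0.005],"rot": [0,0,0],"hand": 0},
  {"travel": [-0.0357,0.0188,-0.0309],"rot": [0,0,0],"hand": 0},
  {"travel": [-0.0357,0.0188,-0.0309],"rot": [0,0,0],"hand": 0},
  {"travel": [0,0,0],"rot": [0,0,0],"hand": 0},
])

```text
clock: 5.67
position: [543.4, 39.9, 152.4]
ee_rot: [-0.031, 0.927, 0.233, 0.291]
contact_force: [-3.7, 0.8, 0.2]
gripper_width: -0.0
grasp_force: 1.7
```

```bash
python3 st.py;python3 - <<'E'
from h import *
a,_=get_image('side');b,_=get_image('wrist')
cv2.imwrite('pics/p4.png',np.hstack([cv2.resize(a[120:300,280:440,::-1],(355,400)),b[:,100:540,::-1]]))
E
```

```text
[543.396  39.93  152.414] [-0.014  0.203 -0.393 -0.983 -0.583 -0.749] [-3.671  0.798  0.156] 
 [[-0.828 -0.193  0.526]
 [ 0.079  0.889  0.451]
 [-0.555  0.415 -0.721]]
```

View pics/p4.png

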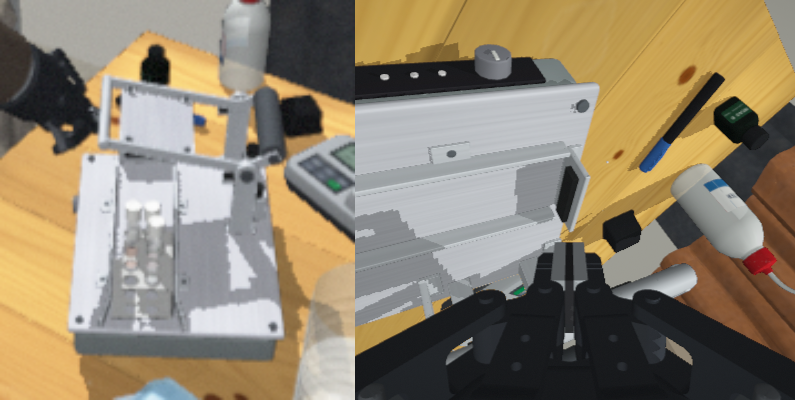

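The bail is rising: in the left half its bar went from row ~97 to ~80. I'll keep following the arc.

servo_tool([
  {"travel": [-0.0357,0.0188,-0.0309],"rot": [0,0,0],"hand": 0},
  {"travel": [-0.0357,0.0188,-0.0309],"rot": [0,0,0],"hand": 0},
  {"travel": [-0.0357,0.0188,-0.0309],"rot": [0,0,0],"hand": 0},
  {"travel": [-0.047,0.0121,-0.0155],"rot": [0,0,0],"hand": 0},
  {"travel": [-0.047,0.0121,-0.0155],"rot": [0,0,0],"hand": 0},
  {"travel": [-0.047,0.0121,-0.0155],"rot": [0,0,0],"hand": 0},
  {"travel": [-0.047,0.0121,-0.0155],"rot": [0,0,0],"hand": 0},
  {"travel": [-0.047,0.0121,-0.0155],"rot": [0,0,0],"hand": 0},
])

```text
clock: 6.43
position: [589.0, 39.3, 242.4]
ee_rot: [-0.029, 0.927, 0.233, 0.293]
contact_force: [-0.1, 0.3, -0.4]
gripper_width: -0.1
grasp_force: 0.2
```

```bash
python3 st.py 629 38 264
```

```text
[589.023  39.316 242.433] [ 0.053  0.14  -0.257 -0.75  -0.663 -1.078] [-0.127  0.307 -0.367] 
 [[-0.827 -0.19   0.53 ]
 [ 0.083  0.89   0.448]
 [-0.557  0.415 -0.72 ]]
tool frac [-0.181  0.001  0.02 ]
```

servo_tool([
  {"travel": [-0.045,0.001,0.005],"rot": [0,0,0],"hand": 0},
  {"travel": [-0.045,0.001,0.005],"rot": [0,0,0],"hand": 0},
  {"travel": [-0.045,0.001,0.005],"rot": [0,0,0],"hand": 0},
  {"travel": [-0.045,0.001,0.005],"rot": [0,0,0],"hand": 0},
  {"travel": [-0.04,0,0.01],"rot": [0,0,0],"hand": 0},
  {"travel": [-0.04,0,0.01],"rot": [0,0,0],"hand": 0},
  {"travel": [-0.04,0,0.01],"rot": [0,0,0],"hand": 0},
  {"travel": [0,0,0],"rot": [0,0,0],"hand": 0},
])

```text
clock: 7.1
position: [659.8, 39.7, 275.2]
ee_rot: [-0.029, 0.927, 0.233, 0.294]
contact_force: [0.2, -0.5, 0.0]
gripper_width: 0.3
grasp_force: 0.0
```

```bash
python3 st.py;python3 - <<'E'
from h import *
a,_=get_image('side')
cv2.imwrite('pics/p5.png',cv2.resize(a[80:300,260:460,::-1],(545,600)))
E
```

```text
[659.772  39.659 275.227] [ 0.062  0.22  -0.087 -0.676 -0.725 -1.177] [ 0.236 -0.528  0.011] 
 [[-0.826 -0.191  0.531]
 [ 0.083  0.89   0.448]
 [-0.558  0.414 -0.719]]
```

View pics/p5.png

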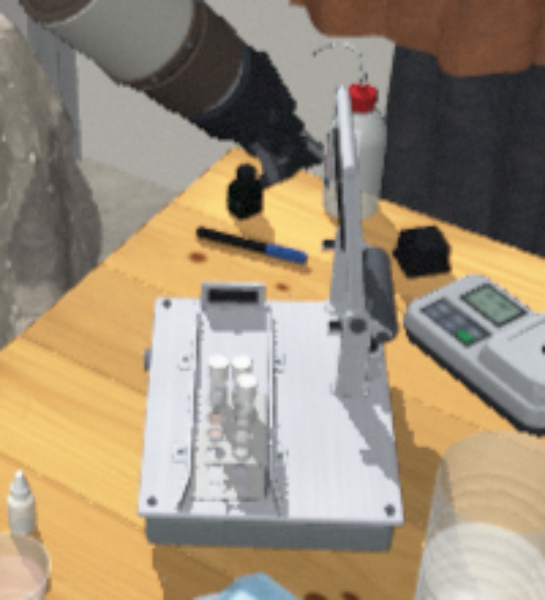

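The bail is past balance, near vertical and off the finger, and the vials stand. I'll retreat and swing to the rack's pushing end.

```bash
cat > tgt.py <<'E'
from h import *
import sys
np.set_printoptions(precision=4,suppress=True)
s=sensors.read_state();M=Ro.from_quat(s['ee_rot']).as_matrix();p=s['position']
y=.018;D=np.array([[-np.cos(y),-np.sin(y),0],[-np.sin(y),np.cos(y),0],[0,0,-1]])
a=np.array(list(map(float,sys.argv[1:]))).reshape(-1,3)
for q in a: print(q,'frac',M.T@(q-p)/250);p=q
rv=Ro.from_matrix(M.T@D).as_rotvec();print('rot total',rv/2/np.pi,np.degrees(np.linalg.norm(rv))/6.8)
for q in a[-1:]: print('from D',D.T)
E
python3 tgt.py 560 20 320
```

```text
[560.  20. 320.] frac [ 0.2153  0.0811 -0.3768]
rot total [0.0752 0.096  0.0067] 6.466975924569514
from D [[-0.9998 -0.018   0.    ]
 [-0.018   0.9998  0.    ]
 [ 0.      0.     -1.    ]]
```

servo_tool([
  {"travel": [0.0718,0.027,-0.1256],"rot": [0,0,0],"hand": 0},
  {"travel": [0.0718,0.027,-0.1256],"rot": [0,0,0],"hand": 0},
  {"travel": [0.0718,0.027,-0.1256],"rot": [0,0,0],"hand": 0},
  {"travel": [0,0,0],"rot": [0.0107,0.0137,0.001],"hand": 0},
  {"travel": [0,0,0],"rot": [0.0107,0.0137,0.001],"hand": 0},
  {"travel": [0,0,0],"rot": [0.0107,0.0137,0.001],"hand": 0},
  {"travel": [0,0,0],"rot": [0.0107,0.0137,0.001],"hand": 0},
  {"travel": [0,0,0],"rot": [0.0107,0.0137,0.001],"hand": 0},
  {"travel": [0,0,0],"rot": [0.0107,0.0137,0.001],"hand": 0},
  {"travel": [0,0,0],"rot": [0.0107,0.0137,0.001],"hand": 0},
])

```text
clock: 7.98
position: [558.3, 19.8, 319.9]
ee_rot: [-0.008, 1.0, -0.001, -0.002]
contact_force: [0.9, 0.2, 0.6]
gripper_width: 0.0
grasp_force: 0.0
```

```bash
python3 tgt.py 580 -225 300;python3 st.py
```

```text
[ 580. -225.  300.] frac [-0.0716 -0.9801  0.0809]
rot total [-0.0003 -0.0007 -0.0003] 0.043985743231076756
from D [[-0.9998 -0.018   0.    ]
 [-0.018   0.9998  0.    ]
 [ 0.      0.     -1.    ]]
[558.283  19.754 319.9  ] [ 0.326  0.224 -0.     0.    -1.351 -1.88 ] [0.899 0.219 0.581] 
 [[-1.    -0.016 -0.004]
 [-0.016  1.    -0.002]
 [ 0.005 -0.002 -1.   ]]
```

servo_tool([
  {"travel": [-0.015,-0.13,0],"rot": [0,0,0],"hand": 0},
  {"travel": [-0.015,-0.13,0],"rot": [0,0,0],"hand": 0},
  {"travel": [-0.015,-0.13,0],"rot": [0,0,0],"hand": 0},
  {"travel": [-0.015,-0.13,0],"rot": [0,0,0],"hand": 0},
  {"travel": [-0.015,-0.13,0],"rot": [0,0,0],"hand": 0},
  {"travel": [-0.015,-0.13,0],"rot": [0,0,0],"hand": 0},
  {"travel": [0,0,0],"rot": [0,0,0],"hand": 0},
])

```text
clock: 8.57
position: [584.1, -179.2, 317.3]
ee_rot: [-0.005, 1.0, 0.001, -0.002]
contact_force: [0.9, 0.1, -0.3]
gripper_width: -0.0
grasp_force: 0.0
```

Run:
```python
from h import *
np.set_printoptions(precision=0,suppress=True)
d=np.load('pics/top0.npy')
P=np.array([[w('top',u,v,d) for u in range(395,500,2)] for v in range(140,240,2)]).reshape(-1,3)
m=(P[:,0]>520)&(P[:,0]<680)&(P[:,1]<-186)&(P[:,1]>-290)&(P[:,2]>12)
Q=P[m]
for a in range(520,680,20):
    q=Q[(Q[:,0]>=a)&(Q[:,0]<a+20)]
    if len(q):print(a,q[:,1].max(),q[:,2].max(), q[q[:,1]>-235][:,2].max() if (q[:,1]>-235).any() else '')
im,dw=snap('wrist','w6');s=sensors.read_state();print(s['position'])
M=Ro.from_quat(s['ee_rot']).as_matrix();p=camera_params('wrist');K=np.array(p['camera_matrix']);T=np.array(p['mount'])
v,u=np.mgrid[0:400:2,0:640:2];z=dw[v,u];c=np.stack([(u-K[0,2])/K[0,0]*z,(v-K[1,2])/K[1,1]*z,z],-1).reshape(-1,3)
W=(c@T[:3,:3].T+T[:3,3])@M.T+s['position'];W=W[(z>0).ravel()]
# rack top sheet region and push end
th=.018;R=np.array([[np.cos(th),-np.sin(th)],[np.sin(th),np.cos(th)]]);L=(W[:,:2]-[594.5,-24])@R
b=(abs(L[:,0])<25)&(L[:,1]<-40)&(L[:,1]>-165)
for y in range(-165,-40,5):
    k=b&(L[:,1]>=y)&(L[:,1]<y+5)
    if k.sum()>5:print(y,k.sum(),np.percentile(W[k,2],[10,50,90]))
```

```text
520 -287.47739910664063 31.723441411545622 
540 -265.17223607241766 56.999920021502 
560 -245.97687020946768 93.48256390501639 
580 -245.64514801236106 102.19138984225303 
600 -263.22233899307656 119.42428165552784 
620 -280.42695508516755 106.02715764474124 
[ 584. -177.  317.]
-165 204 [  1. 347. 372.]
-160 475 [326. 368. 400.]
-155 596 [327. 359. 401.]
-150 494 [325. 368. 400.]
-145 223 [ 60. 345. 373.]
-140 142 [ 61. 339. 371.]
-135 228 [104. 371. 399.]
-130 377 [105. 374. 387.]
-125 452 [105. 376. 383.]
-120 748 [368. 386. 391.]
-115 617 [379. 393. 398.]
-110 408 [105. 394. 402.]
-105 335 [104. 396. 403.]
-100 222 [ 62. 396. 402.]
-95 130 [ 62. 142. 403.]
-90 62 [ 61. 131. 152.]
-85 60 [ 60. 106. 152.]
-80 58 [ 61. 105. 106.]
-75 125 [ 62. 118. 151.]
-70 90 [ 89. 140. 152.]
-65 69 [105. 150. 152.]
-60 34 [ 61. 151. 152.]
-55 11 [ 59.  60. 105.]
-50 10 [59. 60. 60.]
-45 9 [59. 60. 61.]
```

View pics/w6.png

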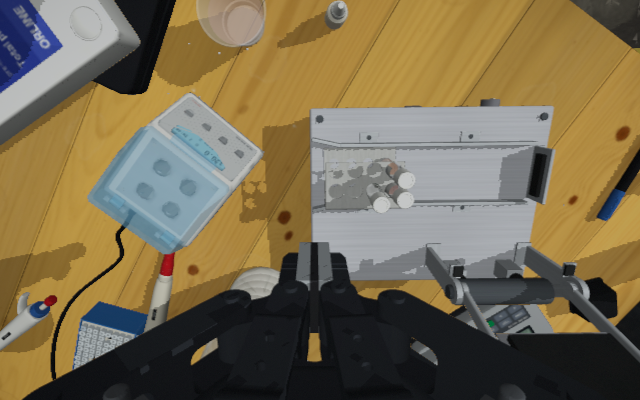

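The wrist view shows the bail standing raised. The rack's pushed end is at about (325,180), 24 mm inside the deck's edge. The blue device is clear of the path. I'll descend behind the rack.

servo_tool([
  {"travel": [-0.05,-0.06,0.05],"rot": [0,0,0],"hand": 0},
  {"travel": [0,0,0.15],"rot": [0,0,0],"hand": 0},
  {"travel": [0,0,0.15],"rot": [0,0,0],"hand": 0},
  {"travel": [0,0,0.15],"rot": [0,0,0],"hand": 0},
  {"travel": [0,0,0.15],"rot": [0,0,0],"hand": 0},
  {"travel": [0,0,0.15],"rot": [0,0,0],"hand": 0},
  {"travel": [0,0,0],"rot": [0,0,0],"hand": 0},
])

```text
clock: 9.2
position: [591.1, -186.9, 110.5]
ee_rot: [-0.008, 1.0, 0.003, -0.009]
contact_force: [-1.0, -0.0, -1.2]
gripper_width: -0.0
grasp_force: 0.0
```

```bash
python3 tgt.py 597 -193 66
```

```text
[ 597. -193.   66.] frac [-0.0264 -0.026   0.1773]
rot total [ 0.0011 -0.0028 -0.0004] 0.1613058105928713
from D [[-0.9998 -0.018   0.    ]
 [-0.018   0.9998  0.    ]
 [ 0.      0.     -1.    ]]
```

servo_tool([
  {"travel": [-0.026,-0.026,0],"rot": [0.001,-0.003,0],"hand": 0},
  {"travel": [0,0,0.09],"rot": [0,0,0],"hand": 0},
  {"travel": [0,0,0.087],"rot": [0,0,0],"hand": 0},
  {"travel": [0,0,0],"rot": [0,0,0],"hand": 0},
  {"travel": [0,0.03,0],"rot": [0,0,0],"hand": 0},
  {"travel": [0,0,0],"rot": [0,0,0],"hand": 0},
])

```text
clock: 9.7
position: [606.7, -187.4, 78.2]
ee_rot: [-0.009, 1.0, -0.002, 0.012]
contact_force: [-0.1, -0.4, 0.9]
gripper_width: -0.0
grasp_force: 0.0
```

```bash
python3 tgt.py 594.5 -22 66;python3 st.py
```

```text
[594.5 -22.   66. ] frac [0.0379 0.6625 0.0446]
rot total [-0.0008  0.0038  0.    ] 0.20496814138728311
from D [[-0.9998 -0.018   0.    ]
 [-0.018   0.9998  0.    ]
 [ 0.      0.     -1.    ]]
[ 606.679 -187.363   78.193] [-0.043  0.529 -0.175  0.005 -0.843 -1.512] [-0.062 -0.438  0.864] 
 [[-1.    -0.018  0.024]
 [-0.018  1.    -0.004]
 [-0.024 -0.005 -1.   ]]
```

servo_tool([
  {"travel": [0.035,0,0],"rot": [0,0.0035,0],"hand": 0},
  {"travel": [0,0,0.025],"rot": [0,0,0],"hand": 0},
  {"travel": [0,0,0.02],"rot": [0,0,0],"hand": 0},
  {"travel": [0,0,0],"rot": [0,0,0],"hand": 0},
  {"travel": [0,0,0],"rot": [0,0,0],"hand": 0},
])

```text
clock: 10.12
position: [596.4, -188.4, 64.1]
ee_rot: [-0.008, 1.0, -0.002, -0.001]
contact_force: [0.1, 0.1, 1.7]
gripper_width: 0.2
grasp_force: 1.1
```

```bash
python3 tgt.py 594.5 -22 66;python3 st.py
```

```text
[594.5 -22.   66. ] frac [-0.0034  0.6656 -0.0103]
rot total [-0.0007 -0.0003 -0.0002] 0.040511356719908485
from D [[-0.9998 -0.018   0.    ]
 [-0.018   0.9998  0.    ]
 [ 0.      0.     -1.    ]]
[ 596.437 -188.398   64.144] [-0.045  0.543 -0.194  0.006 -0.836 -1.513] [0.092 0.107 1.679] 
 [[-1.    -0.017 -0.002]
 [-0.017  1.    -0.004]
 [ 0.002 -0.004 -1.   ]]
```

servo_tool([
  {"travel": [0,0.01,-0.01],"rot": [0,0,0],"hand": 0},
  {"travel": [0,0.015,0],"rot": [0,0,0],"hand": 0},
  {"travel": [0,0.015,0],"rot": [0,0,0],"hand": 0},
  {"travel": [0,0.015,0],"rot": [0,0,0],"hand": 0},
  {"travel": [0,0.015,0],"rot": [0,0,0],"hand": 0},
  {"travel": [0,0.015,0],"rot": [0,0,0],"hand": 0},
  {"travel": [0,0.02,0],"rot": [0,0,0],"hand": 0},
  {"travel": [0,0.02,0],"rot": [0,0,0],"hand": 0},
  {"travel": [0,0.02,0],"rot": [0,0,0],"hand": 0},
  {"travel": [0,0.02,0],"rot": [0,0,0],"hand": 0},
])

```text
clock: 10.95
position: [595.3, -146.4, 66.3]
ee_rot: [-0.008, 1.0, -0.002, -0.001]
contact_force: [-0.0, -4.0, 3.0]
gripper_width: -0.2
grasp_force: 2.1
```

```bash
python3 tgt.py 594.5 -22 67;python3 st.py|head -1;python3 - <<'E'
from h import *
a,_=get_image('side')
cv2.imwrite('pics/p7.png',cv2.resize(a[80:300,260:460,::-1],(545,600)))
E
```

```text
[594.5 -22.   67. ] frac [-0.0051  0.4977 -0.0049]
rot total [-0.0006 -0.0005 -0.0002] 0.04253951472059606
from D [[-0.9998 -0.018   0.    ]
 [-0.018   0.9998  0.    ]
 [ 0.      0.     -1.    ]]
[ 595.304 -146.429   66.269] [ 0.025  0.523 -0.224  0.005 -0.827 -1.582] [-0.041 -3.975  2.972]
```

View pics/p7.png

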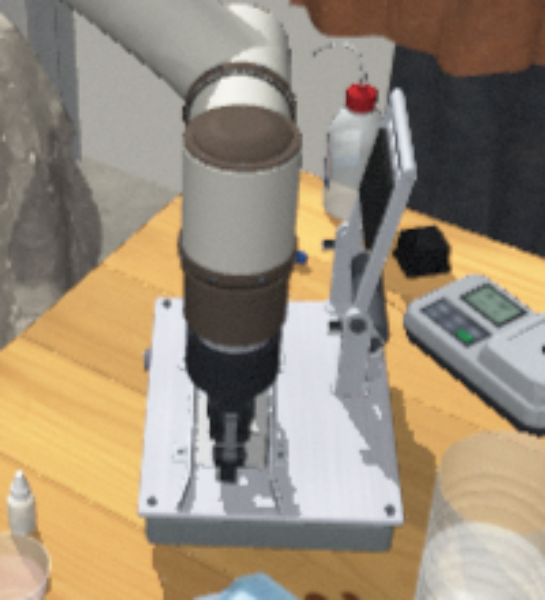

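The bail rests on its rear stop, and the finger at about (230,460) is pushing the rack. Fz is +3 N, so I'll raise the tip slightly and carry on.

servo_tool([
  {"travel": [0,0,-0.016],"rot": [0,0,0],"hand": 0},
  {"travel": [0,0,0],"rot": [0,0,0],"hand": 0},
])

```text
clock: 11.17
position: [595.1, -146.2, 70.1]
ee_rot: [-0.008, 1.0, -0.002, -0.002]
contact_force: [1.0, 0.1, 0.1]
gripper_width: -0.1
grasp_force: 0.0
```

servo_tool([
  {"travel": [0,0.01,0],"rot": [0,0,0],"hand": 0},
  {"travel": [0,0.015,0],"rot": [0,0,0],"hand": 0},
  {"travel": [0,0.015,0],"rot": [0,0,0],"hand": 0},
  {"travel": [0,0.015,0],"rot": [0,0,0],"hand": 0},
])

```text
clock: 11.5
position: [594.7, -132.9, 69.7]
ee_rot: [-0.008, 1.0, -0.002, -0.002]
contact_force: [-0.7, -1.4, -0.3]
gripper_width: -0.1
grasp_force: 0.5
```

servo_tool([
  {"travel": [0,0.02,0],"rot": [0,0,0],"hand": 0},
  {"travel": [0,0.02,0],"rot": [0,0,0],"hand": 0},
  {"travel": [0,0.02,0],"rot": [0,0,0],"hand": 0},
  {"travel": [0,0.02,0],"rot": [0,0,0],"hand": 0},
  {"travel": [0,0.02,0],"rot": [0,0,0],"hand": 0},
  {"travel": [0,0.02,0],"rot": [0,0,0],"hand": 0},
  {"travel": [0,0.02,0],"rot": [0,0,0],"hand": 0},
  {"travel": [0,0.02,0],"rot": [0,0,0],"hand": 0},
  {"travel": [0,0.02,0],"rot": [0,0,0],"hand": 0},
  {"travel": [0,0.02,0],"rot": [0,0,0],"hand": 0},
])

```text
clock: 12.33
position: [594.1, -82.6, 69.8]
ee_rot: [-0.008, 1.0, -0.002, -0.002]
contact_force: [0.9, -0.7, -0.0]
gripper_width: -0.0
grasp_force: 0.5
```

servo_tool([
  {"travel": [0,0.02,0],"rot": [0,0,0],"hand": 0},
  {"travel": [0,0.02,0],"rot": [0,0,0],"hand": 0},
  {"travel": [0,0.02,0],"rot": [0,0,0],"hand": 0},
  {"travel": [0,0.02,0],"rot": [0,0,0],"hand": 0},
  {"travel": [0,0.02,0],"rot": [0,0,0],"hand": 0},
  {"travel": [0,0.02,0],"rot": [0,0,0],"hand": 0},
  {"travel": [0,0.02,0],"rot": [0,0,0],"hand": 0},
  {"travel": [0,0.02,0],"rot": [0,0,0],"hand": 0},
  {"travel": [0,0.01,0],"rot": [0,0,0],"hand": 0},
])

```text
clock: 13.08
position: [593.5, -39.9, 69.7]
ee_rot: [-0.009, 1.0, -0.002, -0.002]
contact_force: [-1.1, -0.9, 0.1]
gripper_width: -0.1
grasp_force: 0.6
```

Next come slow steps of 1–2 mm towards the stop.

servo_tool([
  {"travel": [0,0.008,0],"rot": [0,0,0],"hand": 0},
  {"travel": [0,0.008,0],"rot": [0,0,0],"hand": 0},
  {"travel": [0,0.008,0],"rot": [0,0,0],"hand": 0},
  {"travel": [0,0.008,0],"rot": [0,0,0],"hand": 0},
  {"travel": [0,0.008,0],"rot": [0,0,0],"hand": 0},
  {"travel": [0,0,0],"rot": [0,0,0],"hand": 0},
])

```text
clock: 13.58
position: [593.3, -30.3, 69.6]
ee_rot: [-0.008, 1.0, -0.002, -0.002]
contact_force: [-0.6, 0.2, 0.5]
gripper_width: -0.5
grasp_force: 0.0
```

servo_tool([
  {"travel": [0,0.006,0],"rot": [0,0,0],"hand": 0},
  {"travel": [0,0.004,0],"rot": [0,0,0],"hand": 0},
  {"travel": [0,0,0],"rot": [0,0,0],"hand": 0},
])

```text
clock: 13.83
position: [593.2, -28.0, 69.6]
ee_rot: [-0.008, 1.0, -0.002, -0.002]
contact_force: [0.2, 0.9, -0.1]
gripper_width: -0.1
grasp_force: 0.3
```

servo_tool([
  {"travel": [0,0.006,0],"rot": [0,0,0],"hand": 0},
  {"travel": [0,0.006,0],"rot": [0,0,0],"hand": 0},
])

```text
clock: 14.0
position: [593.2, -25.2, 69.6]
ee_rot: [-0.008, 1.0, -0.002, -0.002]
contact_force: [-1.5, -0.8, -0.1]
gripper_width: 0.0
grasp_force: 0.7
```

servo_tool([
  {"travel": [0,0.006,0],"rot": [0,0,0],"hand": 0},
  {"travel": [0,0.004,0],"rot": [0,0,0],"hand": 0},
])

```text
clock: 14.17
position: [593.2, -22.5, 69.6]
ee_rot: [-0.008, 1.0, -0.002, -0.002]
contact_force: [-0.0, -1.6, -0.1]
gripper_width: 0.2
grasp_force: 0.8
```

servo_tool([
  {"travel": [0,0.004,0],"rot": [0,0,0],"hand": 0},
  {"travel": [0,0.004,0],"rot": [0,0,0],"hand": 0},
])

```text
clock: 14.33
position: [593.1, -20.5, 69.6]
ee_rot: [-0.008, 1.0, -0.002, -0.002]
contact_force: [0.5, -2.3, 0.4]
gripper_width: 0.1
grasp_force: 0.8
```

servo_tool([
  {"travel": [0,0.004,0],"rot": [0,0,0],"hand": 0},
  {"travel": [0,0.002,0],"rot": [0,0,0],"hand": 0},
])

```text
clock: 14.5
position: [593.1, -19.0, 69.6]
ee_rot: [-0.008, 1.0, -0.002, -0.002]
contact_force: [0.0, -2.2, 0.3]
gripper_width: 0.2
grasp_force: 0.8
```

servo_tool([
  {"travel": [0,0.004,0],"rot": [0,0,0],"hand": 0},
  {"travel": [0,0,0],"rot": [0,0,0],"hand": 0},
])

```text
clock: 14.67
position: [593.1, -18.0, 69.6]
ee_rot: [-0.008, 1.0, -0.002, -0.002]
contact_force: [0.3, -0.4, 1.0]
gripper_width: -0.1
grasp_force: 0.5
```

```bash
python3 st.py|head -1
```

```text
[593.093 -17.982  69.63 ] [ 0.244  0.492 -0.271  0.004 -0.812 -1.801] [ 0.303 -0.434  0.996]
```

servo_tool([
  {"travel": [0,0.004,0],"rot": [0,0,0],"hand": 0},
  {"travel": [0,0.004,0],"rot": [0,0,0],"hand": 0},
])

```text
clock: 14.83
position: [593.1, -16.2, 69.6]
ee_rot: [-0.008, 1.0, -0.002, -0.002]
contact_force: [-0.6, -2.3, 0.6]
gripper_width: -0.3
grasp_force: 1.0
```

servo_tool([
  {"travel": [0,0.004,0],"rot": [0,0,0],"hand": 0},
  {"travel": [0,0.002,0],"rot": [0,0,0],"hand": 0},
])

```text
clock: 15.0
position: [593.4, -15.2, 70.0]
ee_rot: [-0.008, 1.0, -0.002, -0.001]
contact_force: [0.5, -6.8, 2.0]
gripper_width: -0.1
grasp_force: 3.2
```

Run:
```python
from h import *
s=sensors.read_state();print(s['position'],s['contact_force'])
im,dw=get_image('wrist');t,_=get_image('side')
cv2.imwrite('pics/p8.png',np.hstack([cv2.resize(t[100:260,290:430,::-1],(350,400)),im[:,200:640,::-1]]))
```

```text
[593.41621821 -15.17280462  70.00014655] [ 0.5185916  -6.83290463  2.00137088]
```

View pics/p8.png

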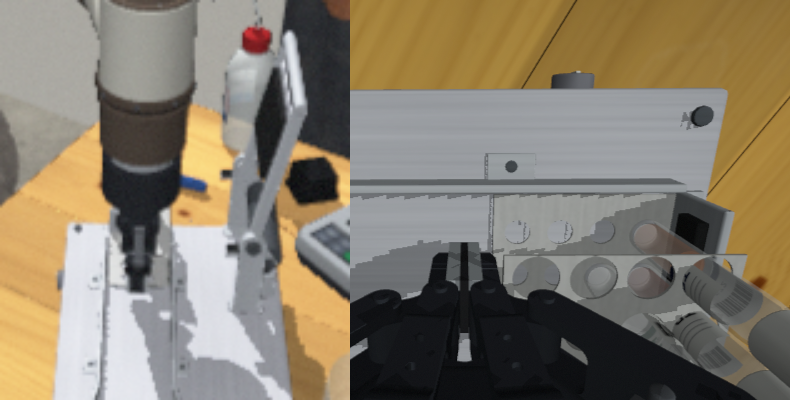

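Force rose to 6.8 N, and the rack's leading edge at about (690,230) in the right half meets the stop, so it is home. I'll back off and verify.

servo_tool([
  {"travel": [0,-0.02,0],"rot": [0,0,0],"hand": 0},
  {"travel": [0,-0.08,0],"rot": [0,0,0],"hand": 0},
  {"travel": [0,-0.08,0],"rot": [0,0,0],"hand": 0},
  {"travel": [0,-0.08,-0.08],"rot": [0,0,0],"hand": 0},
  {"travel": [0.05,0,-0.14],"rot": [0,0,0],"hand": 0},
  {"travel": [0.05,0,-0.14],"rot": [0,0,0],"hand": 0},
  {"travel": [0.05,0,-0.14],"rot": [0,0,0],"hand": 0},
  {"travel": [0.05,0,-0.14],"rot": [0,0,0],"hand": 0},
  {"travel": [0.05,0,-0.14],"rot": [0,0,0],"hand": 0},
  {"travel": [0,0,0],"rot": [0,0,0],"hand": 0},
])

```text
clock: 15.93
position: [534.1, -80.0, 273.5]
ee_rot: [-0.009, 1.0, -0.002, 0.006]
contact_force: [1.1, -0.2, 1.2]
gripper_width: -0.1
grasp_force: 0.0
```

Run:
```python
from h import *
s=sensors.read_state();print(s['position'],s['contact_force'])
im,_=get_image('side')
cv2.imwrite('pics/p9.png',np.vstack([cv2.resize(im[120:290,290:430,::-1],(494,600))]))
im,dw=snap('wrist','w9')
M=Ro.from_quat(s['ee_rot']).as_matrix();p=camera_params('wrist');K=np.array(p['camera_matrix']);T=np.array(p['mount'])
v,u=np.mgrid[0:400,0:640];z=dw;c=np.stack([(u-K[0,2])/K[0,0]*z,(v-K[1,2])/K[1,1]*z,z],-1).reshape(-1,3)
W=(c@T[:3,:3].T+T[:3,3])@M.T+s['position'];W=W[(z>0).ravel()]
th=.018;R=np.array([[np.cos(th),-np.sin(th)],[np.sin(th),np.cos(th)]]);L=(W[:,:2]-[594.5,-24])@R
b=(abs(L[:,0])<30)
for lo,hi in((97,112),(85,95)):
    k=b&(abs(W[:,2]-(lo+hi)/2)<(hi-lo)/2)
    print(lo,hi,k.sum(),np.percentile(L[k,1],[1,5,50,95,99]) if k.any() else '')
```

```text
[534.14914949 -80.03324604 273.50161709] [ 1.14691478 -0.23698644  1.16012305]
97 112 3083 [-304.66979752 -297.52172481   34.40450432   89.8442376   104.89653095]
85 95 846 [-298.40128653 -293.41254791 -268.76262458  108.64050825  110.75966995]
```

View pics/p9.png

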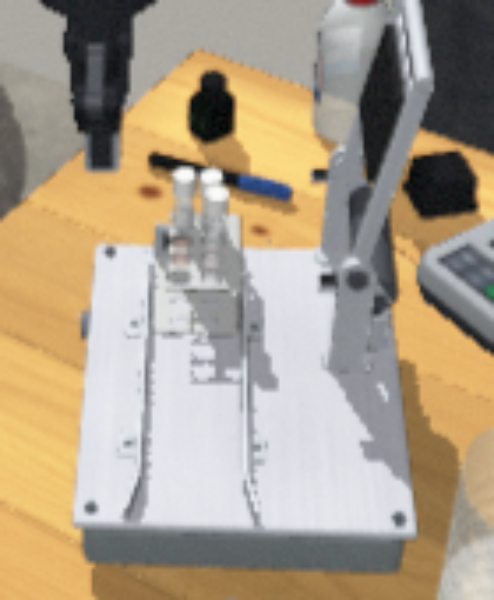

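Run:
```python
from h import *
s=sensors.read_state();im=cv2.imread('pics/w9.png');dw=np.load('pics/w9.npy')
M=Ro.from_quat(s['ee_rot']).as_matrix();p=camera_params('wrist');K=np.array(p['camera_matrix']);T=np.array(p['mount'])
v,u=np.mgrid[0:400,0:640];z=dw;c=np.stack([(u-K[0,2])/K[0,0]*z,(v-K[1,2])/K[1,1]*z,z],-1).reshape(-1,3)
W=(c@T[:3,:3].T+T[:3,3])@M.T+s['position']
th=.018;R=np.array([[np.cos(th),-np.sin(th)],[np.sin(th),np.cos(th)]]);L=(W[:,:2]-[594.5,-24])@R
ok=(z>0).ravel()&(abs(L[:,0])<28)&(L[:,1]>5)&(L[:,1]<135)
for y in list(range(8,30,2))+list(range(96,132,2)):
    k=ok&(L[:,1]>=y)&(L[:,1]<y+2)
    print(y,[int(((W[k,2]>a)&(W[k,2]<=b)).sum()) for a,b in((-5,50),(55,66),(66,86),(86,96),(100,110),(110,160))])
uu=u.ravel()[ok];vv=v.ravel()[ok];x0,x1,y0,y1=uu.min()-20,uu.max()+20,max(vv.min()-30,0),vv.max()+20
cr=im[y0:y1,x0:x1];f=min(780/cr.shape[1],580/cr.shape[0]);cv2.imwrite('pics/p10.png',cv2.resize(cr,None,fx=f,fy=f))
```

```text
8 [0, 85, 0, 0, 0, 0]
10 [0, 81, 0, 0, 0, 0]
12 [0, 73, 0, 0, 0, 0]
14 [0, 76, 0, 0, 0, 0]
16 [0, 77, 0, 0, 0, 0]
18 [0, 78, 0, 0, 0, 0]
20 [0, 77, 0, 0, 0, 0]
22 [0, 94, 0, 0, 37, 0]
24 [0, 81, 0, 0, 94, 0]
26 [0, 84, 0, 0, 75, 0]
28 [0, 79, 0, 0, 48, 0]
96 [0, 26, 14, 5, 20, 157]
98 [0, 18, 9, 4, 11, 102]
100 [0, 19, 2, 1, 7, 87]
102 [0, 17, 12, 0, 10, 55]
104 [0, 16, 64, 0, 11, 12]
106 [0, 22, 26, 0, 16, 0]
108 [0, 24, 46, 18, 13, 0]
110 [0, 1, 0, 23, 0, 0]
112 [0, 0, 0, 6, 0, 0]
114 [0, 0, 0, 0, 0, 0]
116 [0, 0, 0, 0, 0, 0]
118 [0, 0, 0, 0, 0, 0]
120 [0, 0, 0, 0, 0, 0]
122 [0, 0, 0, 0, 0, 0]
124 [0, 1, 0, 0, 0, 0]
126 [0, 0, 0, 0, 0, 0]
128 [0, 0, 0, 0, 0, 0]
130 [0, 0, 0, 0, 0, 0]
```

View pics/p10.png

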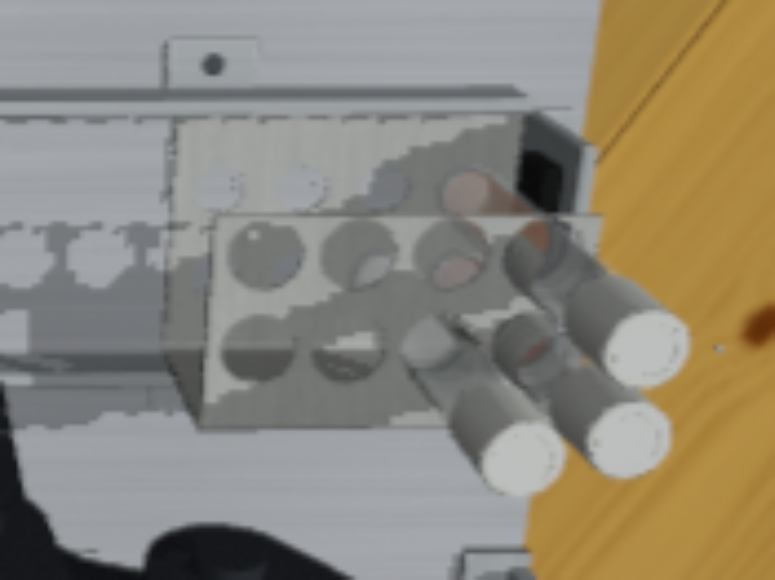

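The bottom sheet's leading edge meets the foot of the stop at about (523,115). All three vials stand, the bail is up and the robot is clear.

```bash
python3 -c "
from bench import job_done;print(job_done())"
```

```text
the job is handed in; nothing more can be done
None
```

The job is handed in: the bail stays up on its rear stop by itself, the rack is home against the end stop with all three vials standing, and none of the things round about were touched.

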